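# Draw the glass-mounted fragment out for the loupe

### The job

Press lightly on the bare glass in front of the viewing tray's hood (the glass cracks above about 25 N) and draw the sliding carriage out toward the tray's open front until it is home against the front stop. Then stand the black loupe upright on the glass, centred over the red seal, set it down gently and let go. Leave the other things on the table where they are.

Things in the scene. Friction and masses are not known exactly. Their poses are not given: they have to be found in the camera images.
- tray: Low grey viewing tray fixed to the table, 262 mm long (x) by 136 mm wide (y). Origin: centre of its underside, on the table top; -x points to its open front, toward the robot (turned up to 0.25 rad), z up. Side rails 17 mm high, 8 mm wide. A flat carriage with a glass mount slides in it along x. The glass cracks if the robot or the loupe pushes on glass or tray with more than 25 N.
- hood_edge (a point): Middle of the upper front edge of the grey dust hood, which covers the tray from here (tray x = +20 mm) to its rear end. Hood top 42 mm, underside 38 mm above the table. Axes as the tray's.
- stop (a point): Middle of the top of the black front stop, 12 mm thick and 17 mm high, at tray x = -125 mm. Axes as the tray's.
- glass_front (a point): Middle of the front edge of the glass: 144 mm (x, rearward from here) by 100 mm (y), black taped edges; moves with the carriage. At the start 52 to 72 mm of it is bare in front of the hood. Reported height is always 18 mm above the table, but the flat level top is packed up 0 to 14 mm higher, different each time and not measured: feel for it. Rubber finger on glass: friction about 0.5 or more.
- carriage (a joint): Travel of the carriage with the glass, m: 0 = fully under the hood, 0.080 = home against the front stop (hard end of travel); moves along the tray's -x as the value grows. It starts between 0 and 0.02, needs a pull of about 3 N plus 6 N per m/s, and stays where it is left. The glass cannot be lifted out.
- seal (a point): Centre of the round red seal (18 mm across) in the middle of the glass, 72 mm behind its front edge; moves with the carriage, under the hood or at its edge at first. Reported height is 18 mm above the table; the true glass top is 0 to 14 mm higher. With the carriage home it lies 40 mm in front of the tray's origin, 60 mm clear of the hood. Axes as the tray's.
- loupe: Black eyepiece loupe standing on the table, round, 40 mm in diameter at its foot narrowing to 34 mm, 28 mm high, about 25 to 40 g. Origin: centre of its underside; z up. It stands to the left or right of the tray, having changed places with the bobbin in some starts.
- linen_thread: Bobbin of pale linen thread with wooden ends, loose, 33 mm in diameter, 42 mm high; origin at the centre of its underside. Leave alone.
- eraser: Blue and white eraser, loose, 24 x 53 x 13 mm; origin at the centre of its underside. Leave alone.
- clip: Small blue spring clip, loose, 26 x 32 x 48 mm; origin at the centre of its underside. Leave alone.
Mind the look-alikes: they are no part of the job. What is shaped like the loupe but turquoise is not meant.

How it is judged:
By the outcome, as a careful person would: the job done as asked, in the order asked, and still so for the second after the job is handed in, with the robot touching nothing.
It also fails if it takes over 61 s, if anything falls off the work surface, if the arm or the gripper's body presses on something with over 40 N, if the wrist force passes 120 N, or if a joint passes its speed limit or range.

### The arm

A 6-joint arm with a two-finger parallel gripper is mounted at the origin on a cart in front of the work surface, level with it; the furniture and walls round the work are solid. World frame = base frame: x ahead of the robot, y to its left, z up, the work surface at z = 0. Lengths are in m, angles in degrees, forces in N, time in s.
With the tool pointing down it reaches from about 0.3 to 0.75 m from the base axis. Payload 8.5 kg.
Tool frame: the origin (TCP) lies between the finger pads; the fingertips stand 22 mm ahead of it and the grasp point (between the pads) lies 3 mm ahead of it (env.nose_length is the distance from the TCP to the fingertips, in m); z points along the fingers, x is the direction in which the jaws open and shut, and the axes are right-handed (so a half turn about z gives the same grasp; the last joint's range is limited). The gripper opens to 85 mm and grips with 20 to 120 N. Pads are 22 mm wide; open, the fingers measure 114 mm over their backs; the gripper's body (76 mm by 85 mm) begins 54 mm behind the grasp point. The pads swing forward as they close: fully open they stand 13 mm farther back than shut.
Start: joints at [61.175, 21.807, 74.336, -0, 83.858, -12.336], TCP at [0.156, 0.527, 0.253] pointing down, gripper open.
Joint ranges: [-178.18, 178.18], [-50.72, 133.34], [12.68, 142.11], [-81.47, 261.47], [9.98, 163.14], [-165.26, 165.26]. Speed limits (degrees/s): [136.94, 136.94, 180, 180, 180, 180].

### API

Orientations are given as a 3x3 rotation matrix whose columns are the frame's x, y, z axes.
In Python, from rig import env gives the robot as it stands.
- The arm moves only by the tool arm_command, never from a script. Its argument "steps" is a list of rows, each an object with "delta_pos": the shift along the world's x, y, z in mm, a list of three; "dr": the turn, a rotation vector about the world's x, y, z in degrees, a list of three. In form: [{"delta_pos": [dx, dy, dz], "dr": [wx, wy, wz]}, ...]. A call has 1 to 20 rows; each row shifts and turns the commanded pose from where the row before left it; what a row does not reach is not made up. A row lasts 1/10 s, in which the tool goes at most 50 mm and 8.59 degrees, less where a joint would pass 70% of its speed; a pose out of reach is approached as far as the arm can. A call with a gripper value outside its range is refused whole. "grip" is the opening, from 0 (shut) to 1 (fully open), set as the call begins (left out, the last holds). The fingers move at their own pace and stop on an object; "squeeze" is the grip in N (left out, the last holds). Time passes only in rows, so rows that do not move let the fingers close. It gives the time, the measured TCP pose, the force and the opening at its end, in the units of the state.
- env.observe(): the state, without advancing time (a new reading comes with each control period).
- env.get_image(name): name is "side" or "top"; returns the picture (384x512x3 uint8, blue, green, red); there is no depth.
- env.get_calibration(name): a dict with "fx", "fy", "cx", "cy" (pixels), "view" (4x4, takes a point from world to camera coordinates). Camera axes: x right, y up, looking along -z (the intrinsics and any distortion apply to the point x, -y, -z); pixel columns grow to the right and rows downward; lengths in m; the calibration is good to about 2 mm. A picture is of the moment at which its call begins. get_calibration takes no time and is no camera call.
- env.close_job(): hands the job in, once; it reports no verdict.
The state is a dict: "time_s": time; "q": joint angles; "qvel": joint speeds; "joint_efforts": joint torques, N m; "position": TCP position; "tool_rot": TCP orientation; "ft_force": force on the tool from outside, world axes, zero at the start; "wrist_torque": the same for the moment, N m; "grip_width": finger opening in m.
Only numpy, scipy, OpenCV 4.12 (cv2) and the standard library are available. Lean on these libraries where they do the work, as an engineer would, in place of code of your own. Each camera call takes 0.05 s, during which the arm holds its last target. There are 200 camera calls.

## Working session

There is one attempt and no reset: what is moved stays moved. The work goes in short steps, Python scripts to look and compute and a tool call to move; the robot and the scene stay as the last step left them, time stands still between calls to the robot, and variables do not carry over. Pictures are saved under pics/ and viewed, about 8 in all and at most 12, crops included, and the job is handed in when it is done.

Besides the shell and the picture viewer there is one more tool, called after "Emit:" by a JSON object that holds its "op" and its "data", one argument or row to a line. arm_command: Moves the arm, as the interface text tells. Its arguments: {"type":"object","properties":{"steps":{"type":"array"},"grip":{"type":"number"},"squeeze":{"type":"number"}},"required":["steps"]}

```bash
ls; mkdir -p pics; python3 - <<'E'
from rig import env
import cv2,numpy as np
np.set_printoptions(precision=4,suppress=True)
for n in("top","side"):
    cv2.imwrite(f"pics/{n}0.png",cv2.resize(env.get_image(n),(800,600)))
    print(n,env.get_calibration(n))
s=env.observe();print(s["position"],s["tool_rot"],s["grip_width"],env.nose_length,s["time_s"])
E
```

```text
pics
top {'fx': 431.35548067780786, 'fy': 431.35548067780786, 'cx': 256.82043379838007, 'cy': 191.58455046465107, 'view': array([[ 0.0236, -0.9997,  0.0009, -0.0746],
       [ 0.9935,  0.0236,  0.1116, -0.5638],
       [-0.1116, -0.0017,  0.9937, -1.2522],
       [ 0.    ,  0.    ,  0.    ,  1.    ]])}
side {'fx': 472.1568299601713, 'fy': 472.1568299601713, 'cx': 262.23905818436316, 'cy': 191.6609531222502, 'view': array([[-0.9675, -0.252 , -0.0188,  0.5455],
       [ 0.1191, -0.5204,  0.8456, -0.1309],
       [-0.2229,  0.8159,  0.5335, -1.2111],
       [ 0.    ,  0.    ,  0.    ,  1.    ]])}
[0.156  0.5272 0.2528] [[ 0.2838  0.9589 -0.0006]
 [ 0.9589 -0.2838 -0.0012]
 [-0.0013 -0.0003 -1.    ]] 0.08526756142961425 0.022 0.1
```

View pics/top0.png

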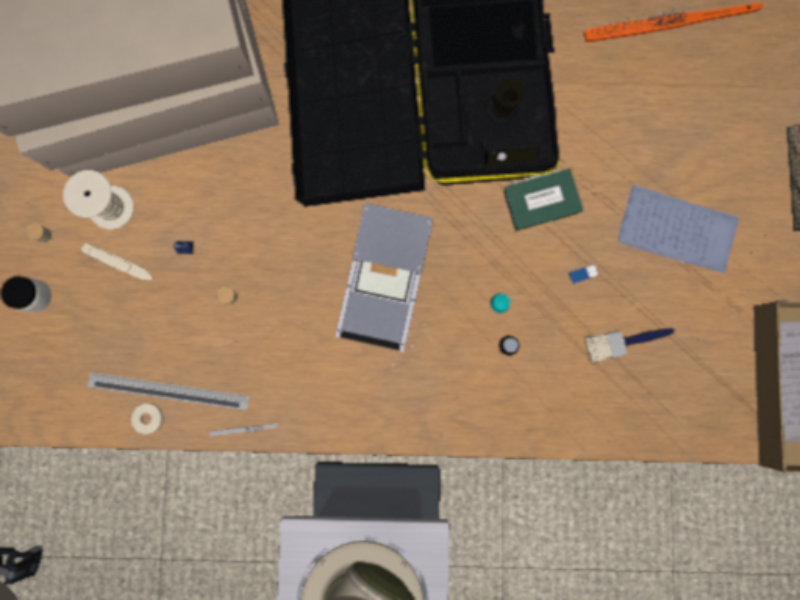

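View pics/side0.png

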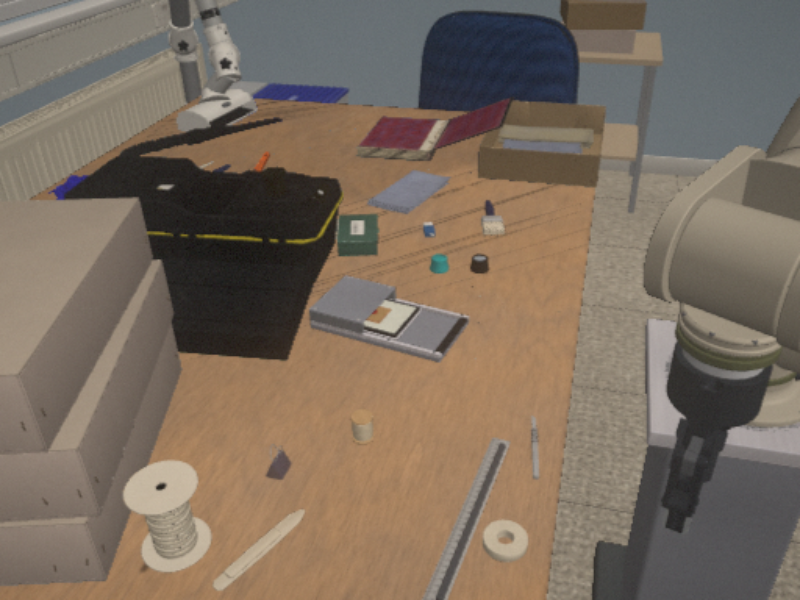

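The top view shows the tray around (385,275), with its hood at the rear and its black stop near (372,340). The black loupe candidate is at (509,345), the turquoise look-alike at (500,303) and the bobbin at (227,296). In the side view, black is at (480,263) and turquoise at (440,264). Black fits the description. I'll confirm it in an enlarged crop and get corner pixels at the same time.

```bash
cat > h.py <<'E'
from rig import env
import cv2,numpy as np
np.set_printoptions(precision=4,suppress=True)
def proj(n,P):
    c=env.get_calibration(n);p=c["view"]@np.r_[P,1]
    return np.array([c["cx"]-c["fx"]*p[0]/p[2],c["cy"]+c["fy"]*p[1]/p[2]])
def ray(n,u,v):
    c=env.get_calibration(n);R=c["view"][:3,:3];t=c["view"][:3,3]
    return -R.T@t,R.T@np.array([(u-c["cx"])/c["fx"],-(v-c["cy"])/c["fy"],-1])
def onz(n,u,v,z):
    o,d=ray(n,u,v);return o+d*(z-o[2])/d[2]
def crop(n,r,k,f):
    x,y,w,h=r;im=env.get_image(n)[y:y+h,x:x+w]
    im=cv2.resize(im,None,fx=k,fy=k,interpolation=cv2.INTER_CUBIC);cv2.imwrite(f,im);return im
E
python3 - <<'E'
from h import *
a=crop("top",(210,125,125,105),6,"pics/c1.png")
b=crop("side",(195,155,125,80),6,"pics/c2.png")
E
```

```text
(no output)
```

View pics/c1.png

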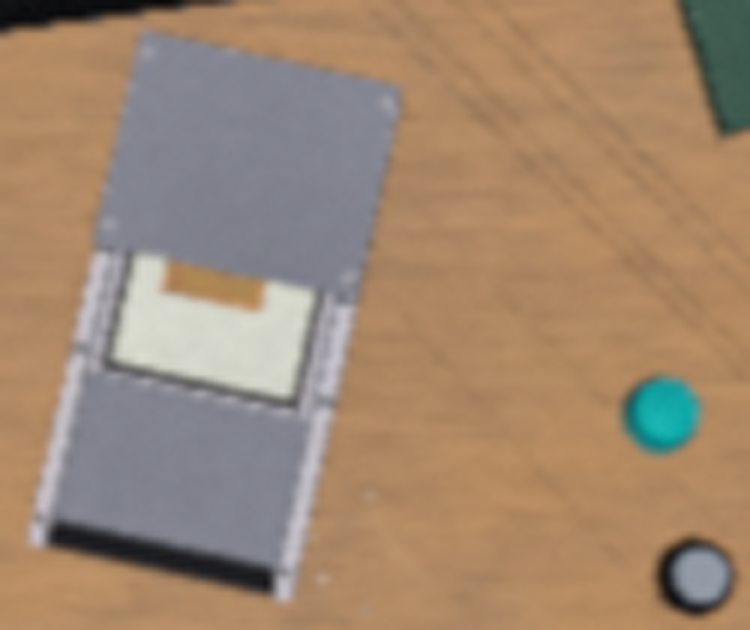

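View pics/c2.png

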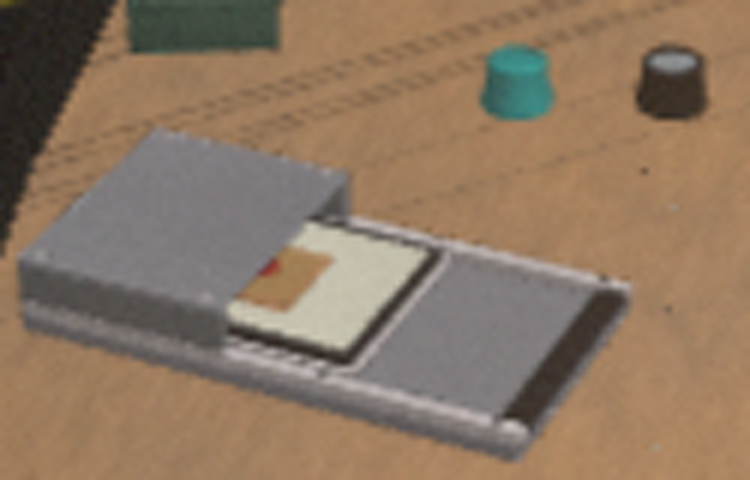

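The crop confirms it: the black loupe, with a glass top, is at crop (697,576), and the turquoise one at (662,414) is not meant. The stop front edge runs (47,545)-(272,590), the hood front edge (97,250)-(352,303) and the glass front edge (105,366)-(296,406). Next I'll fit the poses.

```bash
python3 - <<'E'
from h import *
from scipy.optimize import least_squares
T=lambda a,b:("top",210+(a+.5)/6-.5,125+(b+.5)/6-.5)
S=lambda a,b:("side",195+(a+.5)/6-.5,155+(b+.5)/6-.5)
obs=[(T(32,545),(-.131,.068,.017)),(T(290,601),(-.131,-.068,.017)),(T(142,32),(.131,.068,.042)),(T(402,90),(.131,-.068,.042)),
(T(97,250),(.02,.068,.042)),(T(352,304),(.02,-.068,.042)),
(S(632,290),(-.131,-.068,.017)),(S(518,430),(-.131,.068,.017)),(S(155,130),(.131,-.068,.042)),(S(20,258),(.131,.068,.042)),(S(348,175),(.02,-.068,.042)),(S(226,318),(.02,.068,.042))]
def W(p,q):
    c,s=np.cos(p[2]),np.sin(p[2]);return np.array([p[0]+c*q[0]-s*q[1],p[1]+s*q[0]+c*q[1],q[2]])
f=lambda p:np.concatenate([proj(o[0],W(p,q))-o[1:] for o,q in obs])
r=least_squares(f,[.45,0,0]);p=r.x
print("tray",p,np.degrees(p[2]),f(p).reshape(-1,2).round(1).tolist())
R=np.array([[np.cos(p[2]),np.sin(p[2])],[-np.sin(p[2]),np.cos(p[2])]])
for z in(.018,.025,.032):
    m=[R@(onz(*T(*a),z)[:2]-p[:2]) for a in((105,367),(296,406))]
    ms=[R@(onz(*S(*a),z)[:2]-p[:2]) for a in((440,253),(345,362))]
    print(z,"glass front tray coords",m,ms)
# loupe: silhouette via 3D model of both cams
def sil(P,n):
    return cv2.minAreaRect(np.array([proj(n,P+np.array([r*np.cos(t),r*np.sin(t),z])) for r,z in((.02,0),(.017,.028)) for t in np.linspace(0,6.28,30)],np.float32))
def bb(P,n):
    a=np.array([proj(n,P+np.array([r*np.cos(t),r*np.sin(t),z])) for r,z in((.02,0),(.017,.028)) for t in np.linspace(0,6.28,30)])
    return np.r_[a.min(0),a.max(0)]
ob={"top":np.r_[T(658,537)[1:],T(736,614)[1:]],"side":np.r_[S(636,43)[1:],S(708,118)[1:]]}
for names in(("top",),("side",),("top","side")):
    g=lambda v:np.concatenate([bb(np.r_[v,0],n)-ob[n] for n in names])
    q=least_squares(g,[.4,-.25]);print("loupe",names,q.x,g(q.x).round(1))
print("bobbin",onz("top",227/1.5625,296/1.5625,.042))
E
```

```text
tray [ 0.6078 -0.0247 -0.1903] -10.904451897294791 [[-1.5, 0.1], [-0.0, 0.4], [-1.1, -0.2], [-0.1, -0.4], [-1.8, -0.9], [0.5, -0.3], [0.8, -2.1], [1.0, 0.2], [0.6, -1.3], [-0.6, -0.6], [0.9, -1.3], [-0.7, -1.7]]
0.018 glass front tray coords [array([-0.035 ,  0.0478]), array([-0.0339, -0.0501])] [array([-0.0362, -0.0479]), array([-0.0352,  0.0536])]
0.025 glass front tray coords [array([-0.0357,  0.0471]), array([-0.0346, -0.0502])] [array([-0.0409, -0.0381]), array([-0.0398,  0.0624])]
0.032 glass front tray coords [array([-0.0365,  0.0465]), array([-0.0354, -0.0503])] [array([-0.0455, -0.0283]), array([-0.0445,  0.0713])]
loupe ('top',) [ 0.4859 -0.2709] [-0.4 -0.2  0.4  0.2]
loupe ('side',) [ 0.4842 -0.267 ] [-0.2 -0.3  0.2  0.3]Traceback (most recent call last):
  File "<stdin>", line 27, in <module>
    return func(*args, **kwargs)
    result = trf(vector_fun.fun, vector_fun.jac, x0, f0, J0, lb, ub, ftol, xtol,
                 gtol, max_nfev, x_scale, loss_function, tr_solver,
                 tr_options.copy(), verbose, callback=callback_wrapped)
    return trf_no_bounds(
    
[... 694 characters left out ...]
                   ^^^^^^^^^^^^^^^^^^^^^^
                             mf)
                             ^^^
    df = [f_eval - f0 for f_eval in f_evals]
                                    ^^^^^^^
    f = np.atleast_1d(self.fun(x, *self.args, **self.kwargs))
                      ~~~~~~~~^^^^^^^^^^^^^^^^^^^^^^^^^^^^^^
    return np.atleast_1d(self.fun(x))
                         ~~~~~~~~^^^
    return self.f(x, *self.args, **self.kwargs)
           ~~~~~~^^^^^^^^^^^^^^^^^^^^^^^^^^^^^^
  File "<stdin>", line 26, in <lambda>
  File "<stdin>", line 22, in bb
  File "h.py", line 5, in proj
    c=env.get_calibration(n);p=c["view"]@np.r_[P,1]
ValueError: time passes only in moves, steps and waits
```

Emit:
{"op": "arm_command", "data": {
  "steps": [
    {"delta_pos": [24,-30,0],"dr": [0,0,5.6]},
    {"delta_pos": [24,-30,0],"dr": [0,0,0]},
    {"delta_pos": [24,-30,0],"dr": [0,0,0]},
    {"delta_pos": [24,-30,0],"dr": [0,0,0]},
    {"delta_pos": [24,-30,0],"dr": [0,0,0]},
    {"delta_pos": [24,-30,0],"dr": [0,0,0]},
    {"delta_pos": [24,-30,0],"dr": [0,0,0]},
    {"delta_pos": [24,-30,0],"dr": [0,0,0]},
    {"delta_pos": [24,-30,0],"dr": [0,0,0]},
    {"delta_pos": [24,-30,0],"dr": [0,0,0]},
    {"delta_pos": [24,-30,0],"dr": [0,0,0]},
    {"delta_pos": [24,-30,0],"dr": [0,0,0]},
    {"delta_pos": [24,-30,0],"dr": [0,0,0]},
    {"delta_pos": [24,-30,0],"dr": [0,0,0]},
    {"delta_pos": [24,-30,0],"dr": [0,0,0]},
    {"delta_pos": [24,-30,0],"dr": [0,0,0]},
    {"delta_pos": [24,-30,0],"dr": [0,0,0]},
    {"delta_pos": [24,-30,0],"dr": [0,0,0]},
    {"delta_pos": [10,-10,0],"dr": [0,0,0]},
    {"delta_pos": [0,0,0],"dr": [0,0,0]}
  ],
  "grip": 0,
  "squeeze": 30
}}

```text
time_s: 2.2
position: [0.5989, -0.0242, 0.2524]
tool_rot: [[0.191, 0.982, -0.001], [0.982, -0.191, 0.0], [-0.0, -0.001, -1.0]]
ft_force: [-0.3, 0.8, -0.2]
grip_width: -0.0002
```

Emit:
{"op": "arm_command", "data": {
  "steps": [
    {"delta_pos": [0,0,-30],"dr": [0,0,0]},
    {"delta_pos": [0,0,-30],"dr": [0,0,0]},
    {"delta_pos": [0,0,-30],"dr": [0,0,0]},
    {"delta_pos": [0,0,-30],"dr": [0,0,0]},
    {"delta_pos": [0,0,-30],"dr": [0,0,0]},
    {"delta_pos": [0,0,-20],"dr": [0,0,0]},
    {"delta_pos": [0,0,-10],"dr": [0,0,0]},
    {"delta_pos": [0,0,-5],"dr": [0,0,0]},
    {"delta_pos": [0,0,0],"dr": [0,0,0]},
    {"delta_pos": [0,0,0],"dr": [0,0,0]}
  ]
}}

```text
time_s: 3.2
position: [0.5985, -0.0226, 0.0694]
tool_rot: [[0.189, 0.982, 0.002], [0.982, -0.189, -0.0], [-0.0, 0.002, -1.0]]
ft_force: [-0.3, -0.4, -0.6]
grip_width: 0.0002
```

```bash
python3 - <<'E'
from h import *
crop("side",(195,110,150,120),5,"pics/c3.png")
E
```

```text
(no output)
```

View pics/c3.png

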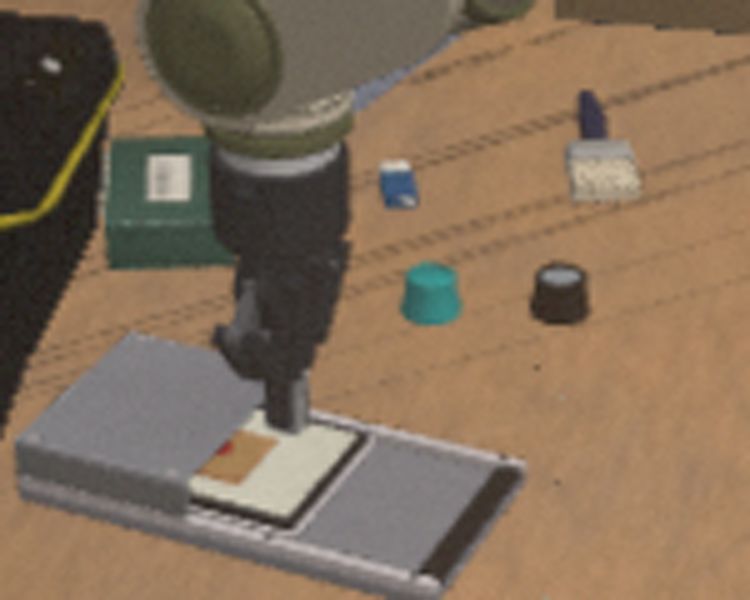

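The side view shows the fingertips at (287,430), over bare glass in front of the hood. I'll feel for the glass from here.

Emit:
{"op": "arm_command", "data": {
  "steps": [
    {"delta_pos": [0,0,-5],"dr": [0,0,0]},
    {"delta_pos": [0,0,-5],"dr": [0,0,0]},
    {"delta_pos": [0,0,-3],"dr": [0,0,0]},
    {"delta_pos": [0,0,-1.5],"dr": [0,0,0]},
    {"delta_pos": [0,0,-1.5],"dr": [0,0,0]},
    {"delta_pos": [0,0,0],"dr": [0,0,0]}
  ]
}}

```text
time_s: 3.85
position: [0.5981, -0.0226, 0.0521]
tool_rot: [[0.189, 0.982, -0.0], [0.982, -0.189, 0.0], [0.0, -0.0, -1.0]]
ft_force: [0.8, 0.3, 0.1]
grip_width: 0.0002
```

Emit:
{"op": "arm_command", "data": {
  "steps": [
    {"delta_pos": [0,0,-1],"dr": [0,0,0]},
    {"delta_pos": [0,0,-1],"dr": [0,0,0]},
    {"delta_pos": [0,0,0],"dr": [0,0,0]}
  ]
}}

```text
time_s: 4.15
position: [0.5981, -0.0227, 0.0502]
tool_rot: [[0.189, 0.982, -0.0], [0.982, -0.189, -0.0], [-0.0, -0.0, -1.0]]
ft_force: [1.3, -0.1, -0.3]
grip_width: 0.0002
```

Emit:
{"op": "arm_command", "data": {
  "steps": [
    {"delta_pos": [0,0,-1],"dr": [0,0,0]},
    {"delta_pos": [0,0,-1],"dr": [0,0,0]},
    {"delta_pos": [0,0,0],"dr": [0,0,0]}
  ]
}}

```text
time_s: 4.45
position: [0.598, -0.0226, 0.0482]
tool_rot: [[0.189, 0.982, -0.0], [0.982, -0.189, 0.0], [0.0, -0.0, -1.0]]
ft_force: [0.7, -0.5, 0.2]
grip_width: -0.0001
```

Emit:
{"op": "arm_command", "data": {
  "steps": [
    {"delta_pos": [0,0,-1],"dr": [0,0,0]},
    {"delta_pos": [0,0,-1],"dr": [0,0,0]},
    {"delta_pos": [0,0,0],"dr": [0,0,0]}
  ]
}}

```text
time_s: 4.75
position: [0.598, -0.0226, 0.0461]
tool_rot: [[0.189, 0.982, -0.0], [0.982, -0.189, 0.0], [0.0, -0.0, -1.0]]
ft_force: [0.3, -0.5, 0.1]
grip_width: 0.0002
```

Emit:
{"op": "arm_command", "data": {
  "steps": [
    {"delta_pos": [0,0,-1],"dr": [0,0,0]},
    {"delta_pos": [0,0,-1],"dr": [0,0,0]},
    {"delta_pos": [0,0,0],"dr": [0,0,0]}
  ]
}}

```text
time_s: 5.05
position: [0.598, -0.0226, 0.0441]
tool_rot: [[0.189, 0.982, -0.0], [0.982, -0.189, 0.0], [-0.0, -0.0, -1.0]]
ft_force: [0.0, -0.2, -1.0]
grip_width: -0.0
```

Emit:
{"op": "arm_command", "data": {
  "steps": [
    {"delta_pos": [0,0,-1],"dr": [0,0,0]},
    {"delta_pos": [0,0,0],"dr": [0,0,0]}
  ]
}}

```text
time_s: 5.25
position: [0.5982, -0.0226, 0.0435]
tool_rot: [[0.189, 0.982, 0.0], [0.982, -0.189, -0.0], [-0.0, 0.0, -1.0]]
ft_force: [-0.0, -0.2, 1.4]
grip_width: -0.0003
```

Emit:
{"op": "arm_command", "data": {
  "steps": [
    {"delta_pos": [0,0,-1],"dr": [0,0,0]},
    {"delta_pos": [0,0,0],"dr": [0,0,0]}
  ]
}}

```text
time_s: 5.45
position: [0.5984, -0.0227, 0.0433]
tool_rot: [[0.189, 0.982, 0.001], [0.982, -0.189, -0.0], [-0.0, 0.001, -1.0]]
ft_force: [-1.8, 0.0, 8.8]
grip_width: -0.0001
```

Emit:
{"op": "arm_command", "data": {
  "steps": [
    {"delta_pos": [-1,0.2,-0.3],"dr": [0,0,0]},
    {"delta_pos": [-2,0.4,0],"dr": [0,0,0]},
    {"delta_pos": [-3,0.6,0],"dr": [0,0,0]},
    {"delta_pos": [-4,0.8,0],"dr": [0,0,0]}
  ]
}}

```text
time_s: 5.85
position: [0.5898, -0.021, 0.0433]
tool_rot: [[0.189, 0.982, 0.005], [0.982, -0.189, -0.001], [-0.0, 0.005, -1.0]]
ft_force: [3.2, 0.2, 6.2]
grip_width: 0.0002
```

Emit:
{"op": "arm_command", "data": {
  "steps": [
    {"delta_pos": [0,0,-0.5],"dr": [0,0,0]},
    {"delta_pos": [-2,0.4,-0.3],"dr": [0,0,0]},
    {"delta_pos": [-4,0.8,0],"dr": [0,0,0]},
    {"delta_pos": [-4,0.8,0],"dr": [0,0,0]},
    {"delta_pos": [-4,0.8,0],"dr": [0,0,0]}
  ]
}}

```text
time_s: 6.35
position: [0.5763, -0.0183, 0.0433]
tool_rot: [[0.189, 0.982, 0.007], [0.982, -0.189, -0.002], [-0.0, 0.007, -1.0]]
ft_force: [2.9, -1.1, 11.6]
grip_width: 0.0001
```

Emit:
{"op": "arm_command", "data": {
  "steps": [
    {"delta_pos": [-4,0.8,0],"dr": [0,0,0]},
    {"delta_pos": [-4,0.8,0],"dr": [0,0,0]},
    {"delta_pos": [-4,0.8,0],"dr": [0,0,0]},
    {"delta_pos": [-4,0.8,0],"dr": [0,0,0]},
    {"delta_pos": [-4,0.8,0],"dr": [0,0,0]},
    {"delta_pos": [-4,0.8,0],"dr": [0,0,0]}
  ]
}}

```text
time_s: 6.95
position: [0.5524, -0.0136, 0.0433]
tool_rot: [[0.189, 0.982, 0.007], [0.982, -0.189, -0.002], [-0.0, 0.007, -1.0]]
ft_force: [3.5, -0.3, 13.1]
grip_width: -0.0002
```

Emit:
{"op": "arm_command", "data": {
  "steps": [
    {"delta_pos": [-4,0.8,0],"dr": [0,0,0]},
    {"delta_pos": [-4,0.8,0],"dr": [0,0,0]},
    {"delta_pos": [-4,0.8,0],"dr": [0,0,0]},
    {"delta_pos": [-4,0.8,0],"dr": [0,0,0]},
    {"delta_pos": [-3,0.6,0],"dr": [0,0,0]}
  ]
}}

```text
time_s: 7.45
position: [0.5334, -0.0099, 0.0432]
tool_rot: [[0.189, 0.982, 0.007], [0.982, -0.189, -0.002], [-0.0, 0.007, -1.0]]
ft_force: [3.6, 0.0, 13.5]
grip_width: 0.0003
```

Emit:
{"op": "arm_command", "data": {
  "steps": [
    {"delta_pos": [-2,0.4,0],"dr": [0,0,0]},
    {"delta_pos": [-2,0.4,0],"dr": [0,0,0]},
    {"delta_pos": [-2,0.4,0],"dr": [0,0,0]},
    {"delta_pos": [-2,0.4,0],"dr": [0,0,0]}
  ]
}}

```text
time_s: 7.85
position: [0.5255, -0.0083, 0.0432]
tool_rot: [[0.189, 0.982, 0.007], [0.982, -0.189, -0.002], [-0.0, 0.008, -1.0]]
ft_force: [2.7, -0.2, 14.4]
grip_width: -0.0001
```

Emit:
{"op": "arm_command", "data": {
  "steps": [
    {"delta_pos": [-2,0.4,0],"dr": [0,0,0]},
    {"delta_pos": [-1,0.2,0],"dr": [0,0,0]}
  ]
}}

```text
time_s: 8.05
position: [0.5233, -0.0079, 0.0433]
tool_rot: [[0.189, 0.982, 0.009], [0.982, -0.189, -0.002], [-0.0, 0.01, -1.0]]
ft_force: [6.3, -0.7, 11.5]
grip_width: -0.0003
```

Emit:
{"op": "arm_command", "data": {
  "steps": [
    {"delta_pos": [-1,0.2,0],"dr": [0,0,0]},
    {"delta_pos": [-1,0.2,0],"dr": [0,0,0]}
  ]
}}

```text
time_s: 8.25
position: [0.5216, -0.0076, 0.0433]
tool_rot: [[0.189, 0.982, 0.01], [0.982, -0.189, -0.002], [-0.0, 0.01, -1.0]]
ft_force: [7.9, -1.6, 11.0]
grip_width: -0.0002
```

Emit:
{"op": "arm_command", "data": {
  "steps": [
    {"delta_pos": [-1,0.2,0],"dr": [0,0,0]},
    {"delta_pos": [-1,0.2,0],"dr": [0,0,0]}
  ]
}}

```text
time_s: 8.45
position: [0.5196, -0.0072, 0.0433]
tool_rot: [[0.189, 0.982, 0.01], [0.982, -0.189, -0.002], [-0.0, 0.01, -1.0]]
ft_force: [9.0, -1.0, 10.8]
grip_width: 0.0
```

The pull force rose to about 9 N and the finger slipped at the stop, so the carriage should be home. I'll lift off, move above the loupe and check both.

Emit:
{"op": "arm_command", "data": {
  "steps": [
    {"delta_pos": [0,0,5],"dr": [0,0,0]},
    {"delta_pos": [0,0,30],"dr": [0,0,0]},
    {"delta_pos": [0,0,45],"dr": [0,0,0]},
    {"delta_pos": [0,-20,40],"dr": [0,0,0]},
    {"delta_pos": [-5,-35,0],"dr": [0,0,0]},
    {"delta_pos": [-5,-35,0],"dr": [0,0,0]},
    {"delta_pos": [-5,-35,0],"dr": [0,0,0]},
    {"delta_pos": [-5,-35,0],"dr": [0,0,0]},
    {"delta_pos": [-5,-35,0],"dr": [0,0,0]},
    {"delta_pos": [-5,-35,0],"dr": [0,0,0]},
    {"delta_pos": [-5,-32,0],"dr": [0,0,0]},
    {"delta_pos": [0,0,0],"dr": [0,0,0]}
  ],
  "grip": 0
}}

```text
time_s: 9.65
position: [0.4802, -0.2714, 0.1608]
tool_rot: [[0.193, 0.981, -0.001], [0.981, -0.193, -0.0], [-0.0, -0.001, -1.0]]
ft_force: [0.6, 0.3, -0.5]
grip_width: 0.0001
```

```bash
python3 - <<'E'
from h import *
t=crop("top",(210,125,125,105),6,"pics/c4.png")
s=crop("side",(195,155,125,80),6,"pics/c5.png")
cv2.imwrite("pics/c45.png",cv2.resize(np.vstack([t[:,:560],s[:,:560]])[120:],None,fx=.6,fy=.6))
a=crop("top",(210,160,70,70),8,"pics/x.png");b=crop("side",(215,180,90,70),8,"pics/y.png")
E
```

```text
(no output)
```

View pics/c4.png

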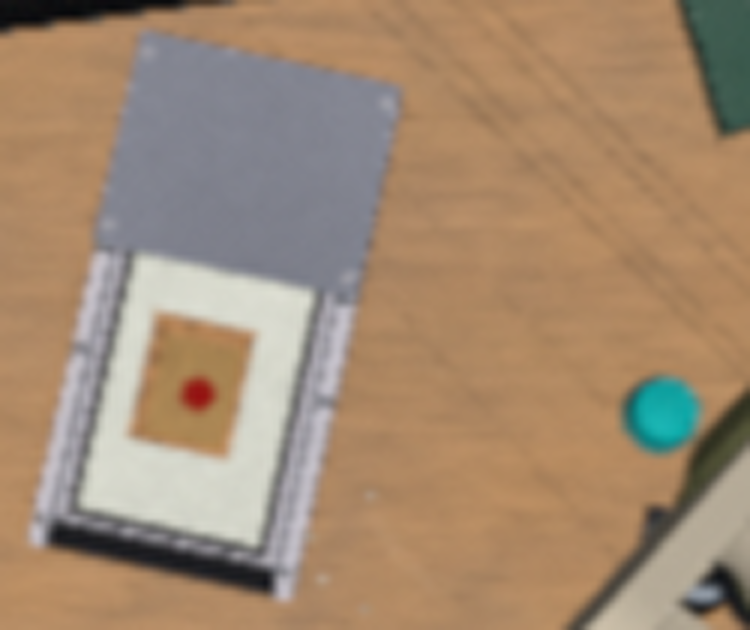

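View pics/c5.png

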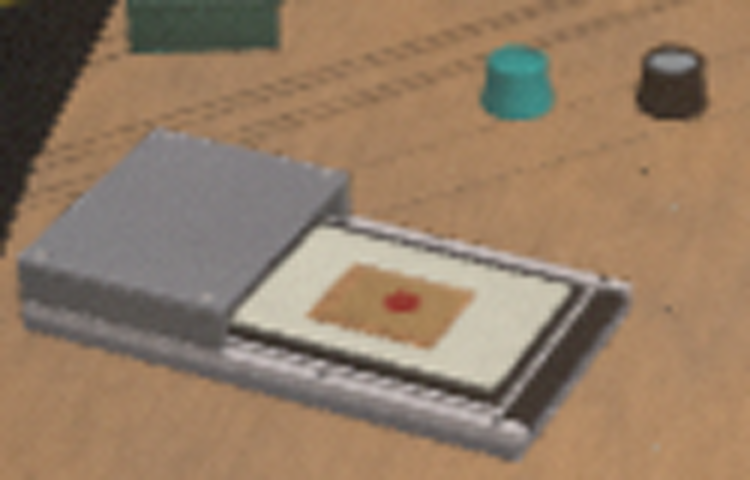

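The carriage is home: the glass mount touches the black stop, and the seal is at crop (198,393) in the top view and (402,301) in the side view.

```bash
python3 - <<'E'
from h import *
Z=.0215
for n,(a,b) in(("top",(198,393)),("side",(402,301))):
    x0,y0,w,h=(210,125,125,105) if n=="top" else (195,155,125,80)
    im=cv2.imread("pics/c4.png" if n=="top" else "pics/c5.png").astype(float)
    m=(im[...,2]-im[...,1]-30).clip(0)*(im[...,1]<70);yy,xx=np.mgrid[:im.shape[0],:im.shape[1]]
    m[np.hypot(xx-a,yy-b)>40]=0
    u,v=(xx*m).sum()/m.sum(),(yy*m).sum()/m.sum()
    print(n,u,v,onz(n,x0+(u+.5)/6-.5,y0+(v+.5)/6-.5,Z))
p=[.6078,-.0247,-.1903]
print("by tray fit",p[0]-.04*np.cos(p[2]),p[1]-.04*np.sin(p[2]))
# loupe: top-face (grey lens) centre, z=.028
print("loupe top",onz("top",210+698.5/6-.5,125+576.5/6-.5,.028),"side",onz("side",195+674/6-.5,155+60/6-.5,.028))
E
```

```text
top 197.8788192845079 393.7379279901735 [ 0.5697 -0.0183  0.0215]
side 401.4104552276138 302.7037018509255 [ 0.5692 -0.0136  0.0215]
by tray fit 0.5685220986696226 -0.017133860490241338
loupe top [ 0.4843 -0.2679  0.028 ] side [ 0.4836 -0.2633  0.028 ]
```

Emit:
{"op": "arm_command", "data": {
  "steps": [
    {"delta_pos": [4.5,2.5,0],"dr": [0,0,0]},
    {"delta_pos": [0,0,0],"dr": [0,0,0]},
    {"delta_pos": [0,0,0],"dr": [0,0,0]},
    {"delta_pos": [0,0,-20],"dr": [0,0,0]},
    {"delta_pos": [0,0,-20],"dr": [0,0,0]},
    {"delta_pos": [0,0,-15],"dr": [0,0,0]},
    {"delta_pos": [0,0,0],"dr": [0,0,0]}
  ],
  "grip": 0.85,
  "squeeze": 20
}}

```text
time_s: 10.55
position: [0.4849, -0.265, 0.1046]
tool_rot: [[0.189, 0.982, -0.003], [0.982, -0.189, 0.003], [0.002, -0.003, -1.0]]
ft_force: [0.4, -0.7, 0.4]
grip_width: 0.0726
```

Emit:
{"op": "arm_command", "data": {
  "steps": [
    {"delta_pos": [0,-3.5,0],"dr": [0,0,0]},
    {"delta_pos": [0,0,-20],"dr": [0,0,0]},
    {"delta_pos": [0,0,-20],"dr": [0,0,0]},
    {"delta_pos": [0,0,-20],"dr": [0,0,0]},
    {"delta_pos": [0,0,-14],"dr": [0,0,0]},
    {"delta_pos": [0,0,-4],"dr": [0,0,0]},
    {"delta_pos": [0,0,0],"dr": [0,0,0]},
    {"delta_pos": [0,0,0],"dr": [0,0,0]}
  ]
}}

```text
time_s: 11.35
position: [0.4861, -0.2697, 0.0293]
tool_rot: [[0.189, 0.982, 0.001], [0.982, -0.189, -0.001], [-0.001, 0.002, -1.0]]
ft_force: [0.1, -0.2, 0.1]
grip_width: 0.0725
```

```bash
python3 - <<'E'
from h import *
crop("side",(265,125,90,70),8,"pics/c6.png")
E
```

```text
(no output)
```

View pics/c6.png

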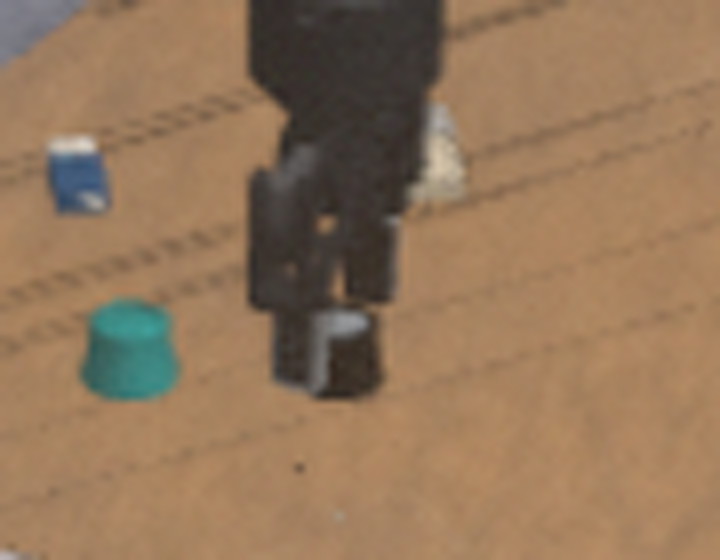

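Crop: the near fingertip spans (272-325, ~345) and the loupe is centred near (340,355). I'll check the fore-aft alignment by projection.

```bash
python3 - <<'E'
from h import *
s=env.observe();t=np.array(s["position"]);R=np.array(s["tool_rot"])
f=lambda P:(proj("side",P)-[265,125])*8
for w in(.036,.043,.051): print(w,[f(t+R@np.array([w,y,.015])).round() for y in(-.011,.011)])
print(f(np.r_[t[:2],.0]),f(np.r_[t[:2],.028]))
print("loupe vs",f([.4842,-.267,0]))
E
```

```text
0.036 [array([324., 384.]), array([272., 373.])]
0.043 [array([317., 392.]), array([266., 381.])]
0.051 [array([310., 401.]), array([258., 390.])]
[329.2254 368.2057] [331.3629 307.9276]
loupe vs [332.6517 371.8919]
```

Emit:
{"op": "arm_command", "data": {
  "steps": [
    {"delta_pos": [-1.5,1.5,-3],"dr": [0,0,0]},
    {"delta_pos": [0,0,0],"dr": [0,0,0]},
    {"delta_pos": [0,0,0],"dr": [0,0,0]}
  ]
}}

```text
time_s: 11.7
position: [0.4841, -0.2677, 0.0254]
tool_rot: [[0.189, 0.982, 0.0], [0.982, -0.189, -0.0], [-0.0, 0.0, -1.0]]
ft_force: [0.4, 0.1, 0.4]
grip_width: 0.0725
```

Emit:
{"op": "arm_command", "data": {
  "steps": [
    {"delta_pos": [0,0,0],"dr": [0,0,0]},
    {"delta_pos": [0,0,0],"dr": [0,0,0]},
    {"delta_pos": [0,0,0],"dr": [0,0,0]},
    {"delta_pos": [0,0,0],"dr": [0,0,0]},
    {"delta_pos": [0,0,0],"dr": [0,0,0]},
    {"delta_pos": [0,0,0],"dr": [0,0,0]},
    {"delta_pos": [0,0,0],"dr": [0,0,0]}
  ],
  "grip": 0,
  "squeeze": 20
}}

```text
time_s: 12.4
position: [0.4842, -0.2678, 0.0254]
tool_rot: [[0.189, 0.982, 0.0], [0.982, -0.189, -0.0], [-0.0, 0.0, -1.0]]
ft_force: [-2.7, -0.2, 4.8]
grip_width: 0.0352
```

Emit:
{"op": "arm_command", "data": {
  "steps": [
    {"delta_pos": [0,0,5],"dr": [0,0,0]},
    {"delta_pos": [0,0,20],"dr": [0,0,0]},
    {"delta_pos": [0,0,30],"dr": [0,0,0]},
    {"delta_pos": [0,0,30],"dr": [0,0,0]},
    {"delta_pos": [5,12.5,0],"dr": [0,0,0]},
    {"delta_pos": [10,30,0],"dr": [0,0,0]},
    {"delta_pos": [10,30,0],"dr": [0,0,0]},
    {"delta_pos": [10,30,0],"dr": [0,0,0]},
    {"delta_pos": [10,30,0],"dr": [0,0,0]},
    {"delta_pos": [10,30,0],"dr": [0,0,0]},
    {"delta_pos": [10,30,0],"dr": [0,0,0]},
    {"delta_pos": [10,30,0],"dr": [0,0,0]},
    {"delta_pos": [10,30,0],"dr": [0,0,0]},
    {"delta_pos": [0,0,0],"dr": [0,0,0]},
    {"delta_pos": [0,0,-20],"dr": [0,0,0]},
    {"delta_pos": [0,0,-20],"dr": [0,0,0]},
    {"delta_pos": [0,0,-10],"dr": [0,0,0]},
    {"delta_pos": [0,0,0],"dr": [0,0,0]},
    {"delta_pos": [0,0,0],"dr": [0,0,0]}
  ]
}}

```text
time_s: 14.3
position: [0.5693, -0.0155, 0.0605]
tool_rot: [[0.189, 0.982, 0.0], [0.982, -0.189, -0.0], [0.0, 0.0, -1.0]]
ft_force: [-0.4, -0.5, 0.4]
grip_width: 0.0353
```

```bash
python3 - <<'E'
from h import *
s=env.observe();t=np.array(s["position"]);print(t,s["ft_force"],s["grip_width"])
crop("side",(215,150,90,70),8,"pics/c7.png")
f=lambda P:((proj("side",P)-[215,150])*8).round()
foot=t[2]-.0254
C=lambda r,z:[f([t[0]+r*np.cos(a),t[1]+r*np.sin(a),z]) for a in np.linspace(0,6.28,40)]
A=np.array(C(.02,foot));B=np.array(C(.017,foot+.028))
print("foot bbox",A.min(0),A.max(0),"top bbox",B.min(0),B.max(0),"seal",f([.5692,-.0136,.0215]))
E
```

```text
[ 0.5693 -0.0155  0.0605] [-0.3525 -0.4748  0.3587] 0.03525810482107442
foot bbox [316. 374.] [429. 437.] top bbox [322. 312.] [419. 364.] seal [372. 440.]
```

View pics/c7.png

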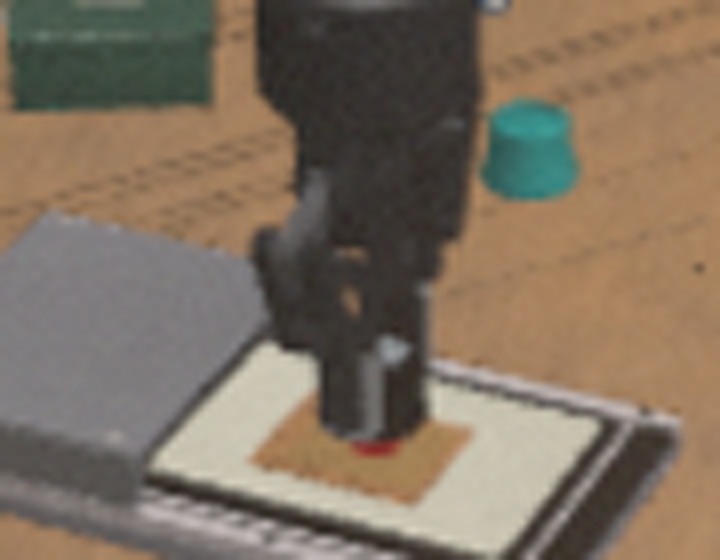

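The loupe silhouette spans x 318-428 in the crop, centred at 373, and the seal is at 372, so they line up. Setting down gently.

Emit:
{"op": "arm_command", "data": {
  "steps": [
    {"delta_pos": [0,0,-4],"dr": [0,0,0]},
    {"delta_pos": [0,0,-4],"dr": [0,0,0]},
    {"delta_pos": [0,0,-2],"dr": [0,0,0]},
    {"delta_pos": [0,0,-1],"dr": [0,0,0]},
    {"delta_pos": [0,0,0],"dr": [0,0,0]}
  ]
}}

```text
time_s: 14.85
position: [0.569, -0.0152, 0.0491]
tool_rot: [[0.189, 0.982, -0.0], [0.982, -0.189, 0.0], [0.0, -0.0, -1.0]]
ft_force: [-0.3, 1.1, -1.0]
grip_width: 0.035
```

Emit:
{"op": "arm_command", "data": {
  "steps": [
    {"delta_pos": [0,0,-1],"dr": [0,0,0]},
    {"delta_pos": [0,0,-0.5],"dr": [0,0,0]},
    {"delta_pos": [0,0,0],"dr": [0,0,0]}
  ]
}}

```text
time_s: 15.15
position: [0.5691, -0.0152, 0.0477]
tool_rot: [[0.189, 0.982, -0.0], [0.982, -0.189, 0.0], [0.0, -0.0, -1.0]]
ft_force: [-0.0, -1.1, 0.1]
grip_width: 0.0353
```

Emit:
{"op": "arm_command", "data": {
  "steps": [
    {"delta_pos": [0,0,-0.5],"dr": [0,0,0]},
    {"delta_pos": [0,0,-0.5],"dr": [0,0,0]},
    {"delta_pos": [0,0,0],"dr": [0,0,0]}
  ]
}}

```text
time_s: 15.45
position: [0.5691, -0.0152, 0.0469]
tool_rot: [[0.189, 0.982, 0.0], [0.982, -0.189, -0.0], [-0.0, 0.0, -1.0]]
ft_force: [0.1, -0.1, 1.4]
grip_width: 0.0349
```

Contact came at the predicted height with 1.4 N. Releasing and lifting clear.

Emit:
{"op": "arm_command", "data": {
  "steps": [
    {"delta_pos": [0,0,-0.2],"dr": [0,0,0]},
    {"delta_pos": [0,0,0],"dr": [0,0,0]},
    {"delta_pos": [0,0,0],"dr": [0,0,0]},
    {"delta_pos": [0,0,0],"dr": [0,0,0]},
    {"delta_pos": [0,0,0],"dr": [0,0,0]}
  ],
  "grip": 0.75
}}

```text
time_s: 15.95
position: [0.5691, -0.0153, 0.0465]
tool_rot: [[0.189, 0.982, -0.0], [0.982, -0.189, -0.0], [-0.0, -0.0, -1.0]]
ft_force: [-0.6, 0.5, 1.1]
grip_width: 0.0641
```

Emit:
{"op": "arm_command", "data": {
  "steps": [
    {"delta_pos": [0,0,5],"dr": [0,0,0]},
    {"delta_pos": [0,0,15],"dr": [0,0,0]},
    {"delta_pos": [0,0,30],"dr": [0,0,0]},
    {"delta_pos": [0,0,40],"dr": [0,0,0]},
    {"delta_pos": [0,0,40],"dr": [0,0,0]},
    {"delta_pos": [0,30,10],"dr": [0,0,0]},
    {"delta_pos": [-20,40,0],"dr": [0,0,0]},
    {"delta_pos": [-20,40,0],"dr": [0,0,0]},
    {"delta_pos": [-20,40,0],"dr": [0,0,0]},
    {"delta_pos": [-20,40,0],"dr": [0,0,0]},
    {"delta_pos": [-20,40,0],"dr": [0,0,0]},
    {"delta_pos": [-20,40,0],"dr": [0,0,0]},
    {"delta_pos": [0,0,0],"dr": [0,0,0]},
    {"delta_pos": [0,0,0],"dr": [0,0,0]}
  ]
}}

```text
time_s: 17.35
position: [0.4487, 0.2554, 0.1869]
tool_rot: [[0.187, 0.982, 0.001], [0.982, -0.187, -0.0], [0.0, 0.001, -1.0]]
ft_force: [-0.7, -0.6, 0.4]
grip_width: 0.0641
```

```bash
python3 - <<'E'
from h import *
t=crop("top",(205,160,70,70),8,"pics/x.png");s=crop("side",(220,170,90,70),8,"pics/y.png")
cv2.imwrite("pics/c8.png",cv2.resize(np.hstack([t,s]),None,fx=.62,fy=.62,interpolation=cv2.INTER_AREA))
Z=.0215
def bb(P,n):
    a=np.array([proj(n,np.r_[P,Z]+np.array([r*np.cos(t),r*np.sin(t),z])) for r,z in((.02,0),(.017,.028)) for t in np.linspace(0,6.28,30)])
    return np.r_[a.min(0),a.max(0)]
print("pred top",(bb([.5697,-.0183],"top")-[205,160]*2)*8*.62,"side",(bb([.5692,-.0136],"side")-[220,170]*2)*8*.62+[560*.62,0]*2)
E
```

```text
pred top [153.3865 115.9867 219.3782 182.6678] side [517.9412 116.4435 587.8048 193.5018]
```

View pics/c8.png

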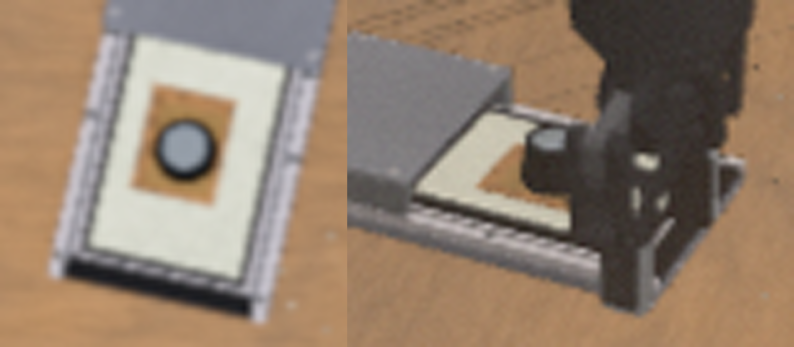

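The loupe stands upright in the top view at about (153-219, 117-183). That matches the predicted silhouette for exact centring (153-219, 116-183), and the mount is still against the stop. Handing in.

```bash
python3 -c "
from rig import env
print(env.close_job(), env.observe()['time_s'])"
```

```text
the job is handed in; nothing more can be done
the job is handed in; nothing more can be done
```

The carriage is home against the front stop, and the black loupe stands upright on the glass over the red seal. I handed the job in after about 17.5 s of the 61 s allowed.

- **Carriage:** I pressed on the bare glass with about 6 to 14 N by the readings taken between moves and drew the carriage out. The pull rose to about 9 N and the finger slipped, which showed it had reached the stop. A camera view then showed the glass mount against the stop.
- **Loupe:** I told it apart from the turquoise look-alike in an enlarged crop before gripping. It touched the glass at the height I had felt, with about 1.4 N. I then opened the gripper and moved it clear.
- **Last checks:** the final top view shows the loupe upright, with its outline within about a pixel (roughly 1 mm) of where it should be when centred over the seal.
- **Disagreement and gaps:** the two cameras differed by about 4 mm sideways, so I compared the seal and the loupe within each view. The gripper partly hid the final side view, so centring rests mainly on the top view. I did not look again at the bobbin, eraser and clip at the end; the arm stayed clear of them.

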